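# Log in the returned batteries at the shop counter

## Task

Empty the blue tray by tipping it with its handle bar so that all five batteries land in the red bin, and bring the tray back down level; only then take the orange wand from its holder and log the batch: hold the wand's tip on the centre of the reader's brass pad, square to the pad's sloping face, pressing gently so that the sprung pad goes in about half way. Finish while still holding the wand pressed there - do not put it down or let go - and leave the other things on the counter where they are.

Things in the scene. Friction and masses are not known exactly. Their poses are not given: they have to be found in the camera images.
- station: battery take-back station, fixed: grey stand 200 (x) x 300 (y) on the counter with a red collecting bin on its +y half and a blue tipping tray hinged on top of its -y half. Origin on the counter, straight below the hinge line; x runs along the hinge, y from the tray towards the bin, z up
- tray_hinge (a point): middle of the tray's hinge line (which runs along the station's x), 100 above the counter, at the tray's open pouring edge. Axes as the station's (does not turn with the tray)
- tray_bar (a point): centre of the tray's round steel handle bar: 14 in diameter, 110 free along x between two brackets. Tray level: 195 in -y of the hinge line and 55 above it (155 above the counter); it circles the hinge with the tray. Tray floor level with the hinge, 140 x 148, walls 28 high; 37 free between bar and end wall. The bar turns easily between fingers, which may stay pointing down
- tray (a joint): tipping angle of the tray in rad: 0 level on its rests, 1.4 nearly upright (stop). Growing values swing the bar up from -y and over towards the bin (+y). Takes about 3 N at the bar; falls back to level when let go below about 1.2. A 6 mm exit ramp keeps the batteries in until tipped; all have slid out by 1.2
- bin_in (a point): centre of the inner floor of the red bin, 12 above the counter, axes as the station's; inside 190 (x) x 154 (y); near wall 80 high (below the hinge), side walls 100, far wall 130
- cell0: black and brass C-size battery, a cylinder 26 in diameter and 50 long along its x axis, 65 g, loose in the tray at the start; origin at its centre
- cell1: green and brass C-size battery, a cylinder 26 in diameter and 50 long along its x axis, 65 g, loose in the tray at the start; origin at its centre
- cell2: black and brass C-size battery, a cylinder 26 in diameter and 50 long along its x axis, 65 g, loose in the tray at the start; origin at its centre; the one nearest the pouring edge
- block0: black and brass block (9 V type) battery 48 (x) x 26 (y) x 17 (z), 45 g, lying flat in the tray at the start; origin at its centre
- block1: grey and brass block (9 V type) battery 48 (x) x 26 (y) x 17 (z), 45 g, lying flat in the tray at the start; origin at its centre
- holder: black block 70 x 70 x 66 tall, fixed, with a square well 26.5 wide and 60 deep in the middle of its top, in which the wand stands; origin at the centre of its underside
- wand: orange contact-reading wand 150 tall, 120 g, standing upright in the holder: a round-ended steel tip 12 in diameter and 36 long below a square orange grip 24 x 24, 114 long, sides along its x and y. Origin at the point of the tip; z runs from the tip up the grip (its axis). In the holder the tip is 6 above the counter and 90 of the grip stands clear above the block
- wand_tip (a point): point of the wand's tip, axes as the wand's
- wand_grip (a point): on the wand's axis, 112 above the tip and 38 below its top: the place to grip it from above
- reader: grey wedge-shaped log-in reader, fixed: 110 (x) x 90 (y), about 80 tall at the back; its upper face slopes 22 degrees (0.384 rad), looking up and towards the reader's own -x. Origin at the centre of its underside
- pad_face (a point): centre (black dot) of the exposed face of the round brass contact pad, 28 in diameter, set in a blue and white ring on the reader's sloping face, about 75 above the counter. z points straight out of the pad (square to the face, leaning 22 degrees from vertical towards the reader's -x). The point moves in with the pad
- pad (a joint): how far the sprung pad is pushed in, in m: 0 out, 0.010 at its stop. It moves along the pad's own axis; the spring takes 1.4 N to start and 0.7 N more per mm, 4.9 N at half travel
- mug: white mug, 80 across, 85 tall (mm); a bystander; origin at the centre of its underside
- tape: brown roll of parcel tape lying flat, 100 across, 45 tall (mm); a bystander; origin at the centre of its underside
- drink: green drinks can, 66 across, 160 tall (mm); a bystander; origin at the centre of its underside
- stapler: red and black stapler, 130 x 34 x 43 (mm); a bystander; origin at the centre of its underside
- notes: yellow block of sticky notes, 60 x 60 x 30 (mm); a bystander; origin at the centre of its underside
Things that resemble listed ones, but are neither listed nor needed, are in the scene too. What is shaped like the holder but turquoise is not meant. Leave any pink look-alike of the block0 alone.

How it is judged:
On the way, in this order (a step that is already met when the one before it is completed fails the run):
1. the tray is being tipped (its joint above 0.15 rad) (value of joint tray above 0.15 rad), for 0.05 s.
2. all five batteries lie still in the red bin while the wand still stands in its holder (x of cell0 in the frame of bin_in between -0.095 and 0.095 m and y of cell0 in the frame of bin_in between -0.08 and 0.08 m and z of each of cell0, cell1, cell2, block0, block1 in the frame of bin_in below 0.075 m and linear speed of each of cell0, cell1, cell2, block0, block1 below 0.05 m/s and x of cell1 in the frame of bin_in between -0.095 and 0.095 m and y of cell1 in the frame of bin_in between -0.08 and 0.08 m and x of cell2 in the frame of bin_in between -0.095 and 0.095 m and y of cell2 in the frame of bin_in between -0.08 and 0.08 m and x of block0 in the frame of bin_in between -0.095 and 0.095 m and y of block0 in the frame of bin_in between -0.08 and 0.08 m and x of block1 in the frame of bin_in between -0.095 and 0.095 m and y of block1 in the frame of bin_in between -0.08 and 0.08 m and horizontal distance between wand and holder below 0.03 m and height (world z) of wand below 0.03 m), for 0.2 s.
3. the tray is back down and the wand is out of its holder (value of joint tray below 0.1 rad and height (world z) of wand above 0.06 m), for 0.1 s.
4. the wand tip is held on the pad, square to it, pad about half in (distance between wand_tip and pad_face below 0.008 m and angle between the z axis of wand and the z axis of pad_face, either way round below 0.175 rad and value of joint pad between 0.002 and 0.0085 m and contact force between wand and reader between 1 and 12 N and contact force between the fingers and wand above 1 N and contact force between wand and holder below 0.2 N and linear speed of wand below 0.03 m/s), for 0.5 s.
At the end, for the whole second after the job is handed in: Wand gripped, still, clear of its holder; tip within 8 mm of the pad's centre, axis within 10 degrees of square to it, pad pushed in 2 to 8.5 mm, contact force 1 to 12 N; all five batteries still in the red bin; tray down (below 0.1 rad) (all of step 4 and x of cell0 in the frame of bin_in between -0.095 and 0.095 m and y of cell0 in the frame of bin_in between -0.08 and 0.08 m and z of each of cell0, cell1, cell2, block0, block1 in the frame of bin_in below 0.075 m and linear speed of each of cell0, cell1, cell2, block0, block1 below 0.05 m/s and x of cell1 in the frame of bin_in between -0.095 and 0.095 m and y of cell1 in the frame of bin_in between -0.08 and 0.08 m and x of cell2 in the frame of bin_in between -0.095 and 0.095 m and y of cell2 in the frame of bin_in between -0.08 and 0.08 m and x of block0 in the frame of bin_in between -0.095 and 0.095 m and y of block0 in the frame of bin_in between -0.08 and 0.08 m and x of block1 in the frame of bin_in between -0.095 and 0.095 m and y of block1 in the frame of bin_in between -0.08 and 0.08 m and value of joint tray below 0.1 rad); the arm keeps its last pose, push and grip.
It fails at once if the reader is pressed hard (over 30 N) with the wand (contact force between wand and reader above 30 N).
It fails at once if a bystander is moved more than 30 mm or knocked over (distance of any of mug, tape, drink, stapler, notes from where it was at the start of the episode above 0.03 m or angle between any of mug, tape, drink, stapler, notes's own z axis and vertical above 0.5 rad).
It fails at once if the wand is lifted out of its holder before the tray is back down (height (world z) of wand above 0.06 m and value of joint tray above 0.15 rad).
It also fails if it takes over 67 s, if anything falls off the work surface, if the arm or the gripper's body presses on something with over 40 N, if the wrist force passes 120 N, or if a joint passes its speed limit or range.

## Robot

A 7-joint arm with a two-finger parallel gripper is mounted at the origin on the work surface. World frame = base frame: x ahead of the robot, y to its left, z up, the work surface at z = 0. Lengths are in m, angles in rad, forces in N, time in s.
With the tool pointing down it reaches from about 0.425 to 0.875 m from the base axis. Payload 4.7 kg.
Tool frame: the origin (TCP) lies on the centre line of the jaws, within the pads' length; the fingertips stand 14 mm ahead of it and the grasp point (between the pads) lies 5 mm behind it; z points along the fingers, y is the line along which they close (so a half turn about z gives the same grasp; the last joint's range is limited). The gripper opens to 87 mm and grips with 3 to 60 N. Pads are 19 mm wide; open, the fingers measure 117 mm over their backs; the gripper's body (75 mm by 190 mm) begins 51 mm behind the grasp point.
Start: joints at [1.182, 0.321, -0.07, 1.45, 0.023, 1.371, -0.057], TCP at [0.255, -0.598, 0.237] pointing down, gripper open.
Joint ranges: [-2.86, 2.86], [-0.3, 2.09], [-1.38, 1.24], [0.06, 2.45], [-1.56, 4.7], [0.09, 2.05], [-2.69, 2.69]. Speed limits (rad/s): [2.57, 2.57, 3.14, 3.14, 3.14, 3.14, 3.14].

## Interface

Orientations are given as a rotation vector (axis times angle).
In Python, from bench import ctrl gives the robot as it stands.
- The arm moves only by the tool send_rows, never from a script. Its argument "steps" is a list of rows, each an object of numbers: "tx", "ty", "tz": the shift along the tool's x, y, z in units of 60 mm (1.0 is 60 mm); "turn": the turn about the tool's z in units of 8 degrees (1.0 is 8 degrees); "grip": the opening, from 0 (shut) to 1 (fully open). A call has 1 to 12 rows; each row shifts and turns the commanded pose from where the row before left it, along the tool's axes as they then stand; what a row does not reach is not made up. A row lasts 1/8 s, in which the tool goes at most 62.5 mm and 10.7 degrees, less where a joint would pass 70% of its speed; a pose out of reach is approached as far as the arm can. A call is refused whole if a number of a shift passes 1 or a number of a turn 1, either way. A call with a gripper value outside its range is refused whole. The fingers move at their own pace and stop on an object; "newtons" is the grip in N (left out, the last holds). Time passes only in rows, so rows that do not move let the fingers close. It gives the time, the measured TCP pose, the force, the opening and the grip force at its end, in the units of the state.
- ctrl.get_state(): the state, without advancing time (a new reading comes with each control period).
- ctrl.get_image(name): name is "scene" or "top" or "wrist"; returns a dict with "pixels" (400x640x3 uint8, red, green, blue), "K" (3x3 intrinsics, pixels), "cam_to_world" (4x4, takes a point from camera to world coordinates); the wrist camera has in their place "T_tool_cam" (4x4, takes a point from camera to tool coordinates, whose origin is the TCP and whose axes are the flange's). Camera axes: x right, y down, z forward; pixel columns grow to the right and rows downward; lengths in m; the calibration is good to about 2 mm. A picture is of the moment at which its call begins: read the wrist's pose just before it. There is no depth.
- ctrl.close_job(): hands the job in; it is judged then, once.
The state is a dict: "time": time; "joint_positions": joint angles; "qd": joint speeds; "joint_torque": joint torques, N m; "position": TCP position; "tool_rot": TCP orientation; "ft_force": force on the tool from outside, world axes, zero at the start; "torque": the same for the moment, N m; "grip_width": opening from 0.0 (shut) to 1.0 (fully open); "grip_force": force on a finger pad.
Only numpy, scipy, OpenCV 4.12 (cv2) and the standard library are available. Lean on these libraries where they do the work, as an engineer would, in place of code of your own. Each camera call takes 0.05 s, during which the arm holds its last target. There are 200 camera calls.

## Working session

There is one attempt and no reset: what is moved stays moved. The work goes in short steps, Python scripts to look and compute and a tool call to move; the robot and the scene stay as the last step left them, time stands still between calls to the robot, and variables do not carry over. Pictures are saved under pics/ and viewed, at most 11 in all, crops included, and the job is handed in when it is done.

Besides the shell and the picture viewer there is one more tool, called as a command line: name --argument value ..., lists and objects as JSON in quotes. send_rows: Moves the arm, as the interface text tells. Its arguments: {"type":"object","properties":{"steps":{"type":"array"},"newtons":{"type":"number"}},"required":["steps"]}

```bash
mkdir -p pics; ls; python3 - <<'E'
from bench import ctrl
import cv2,numpy as np,pickle
s=ctrl.get_state();print(s)
d={}
for n in("scene","top"):
    i=ctrl.get_image(n);d[n]=i;cv2.imwrite(f"pics/{n}0.png",i["pixels"][:,:,::-1]);print(n,i["K"],i["cam_to_world"])
i=ctrl.get_image("wrist");print(i["K"],i["T_tool_cam"])
pickle.dump(d,open("im0.pkl","wb"))
E
```

```text
pics
{'time': 0.0, 'joint_positions': array([ 1.18209877,  0.32182926, -0.07009649,  1.45166277,  0.0226094 ,
        1.37077166, -0.05685895]), 'qd': array([ 0.00036536, -0.0019091 , -0.00044615,  0.00204371, -0.0014681 ,
       -0.00074159, -0.00143977]), 'joint_torque': array([-2.96711187e-05, -4.91296363e+01, -4.03870884e-01, -3.12527168e+01,
       -6.38241973e-02,  4.37527313e-02,  1.89922807e-04]), 'position': array([ 0.25455394, -0.59752397,  0.23546364]), 'tool_rot': array([-3.07628158e+00, -6.28209485e-01,  7.47299889e-04]), 'ft_force': array([-0.21253336, -0.56227738, -0.0499141 ]), 'torque': array([ 0.02039846, -0.06610172,  0.00914463]), 'grip_force': 0.0, 'grip_width': 0.9980482351864772}
scene [[369.83775912   0.         321.47932049]
 [  0.         369.83775912 195.16263921]
 [  0.           0.           1.        ]] [[-0.25841206  0.71259944 -0.65224631  1.1869951 ]
 [ 0.96587232  0.20296893 -0.16091698  0.08555838]
 [ 0.01771639 -0.67156955 -0.74072969  0.82438504]
 [ 0.          0.          0.          1.        ]]
top [[384.86977038   0.         313.63279755]
 [  0.         384.86977038 196.33441997]
 [  0.           0.           1.        ]] [[-1.61968781e-02 -9.89804854e-01  1.41506224e-01  4.24333803e-01]
 [-9.99868305e-01  1.58899481e-02 -3.29877519e-03 -7.53669405e-02]
 [ 1.01661714e-03 -1.41541018e-01 -9.89931870e-01  1.02455229e+00]
 [ 0.00000000e+00  0.00000000e+00  0.00000000e+00  1.00000000e+00]]
[[283.06194837   0.         318.6565631 ]
 [  0.         283.06194837 202.08635699]
 [  0.           0.           1.        ]] [[-6.01634782e-04 -9.66907525e-01 -2.55126391e-01  6.90162179e-02]
 [ 9.99999672e-01 -7.20145354e-04  3.71107736e-04 -5.25098073e-04]
 [-5.42554948e-04 -2.55126084e-01  9.66907641e-01 -1.49209381e-01]
 [ 0.00000000e+00  0.00000000e+00  0.00000000e+00  1.00000000e+00]]
```

View pics/scene0.png

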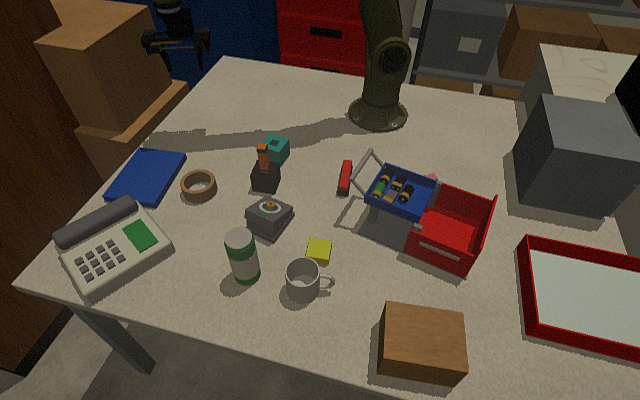

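View pics/top0.png

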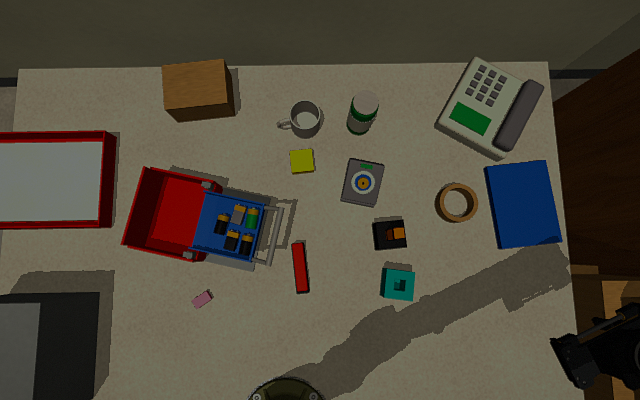

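The scene view shows the station at about (430,205), wand (263,160), and reader (270,215). In the top view the tray bar is at about (275,230), the reader pad at (363,183) and the black holder at (390,233). The turquoise block at (398,283) is the decoy. Next I'll enlarge the parts I need to measure.

```bash
python3 - <<'E'
import cv2,numpy as np,pickle
d=pickle.load(open("im0.pkl","rb"))
t=d["top"]["pixels"][:,:,::-1];s=d["scene"]["pixels"][:,:,::-1]
f=lambda im,x,y,w,h,k:cv2.convertScaleAbs(cv2.resize(im[y:y+h,x:x+w],None,fx=k,fy=k,interpolation=cv2.INTER_CUBIC),alpha=1.6)
a=f(t,190,165,110,110,3.5);a2=f(t,330,150,85,110,3.5)
b=f(s,330,140,110,55,3.5);c=f(s,235,130,85,55*2,3.5)
a=np.hstack([a,a2]);print(a.shape)
c=f(s,235,130,100,60,3.4); b=f(s,330,140,100,60,3.4)
bb=np.hstack([b,c]);bb=cv2.copyMakeBorder(bb,0,0,0,max(0,a.shape[1]-bb.shape[1]),0)[:, :a.shape[1]]
cv2.imwrite("pics/crop1.png",np.vstack([a,bb])[:600,:800])
E
```

```text
(385, 683, 3)
```

View pics/crop1.png

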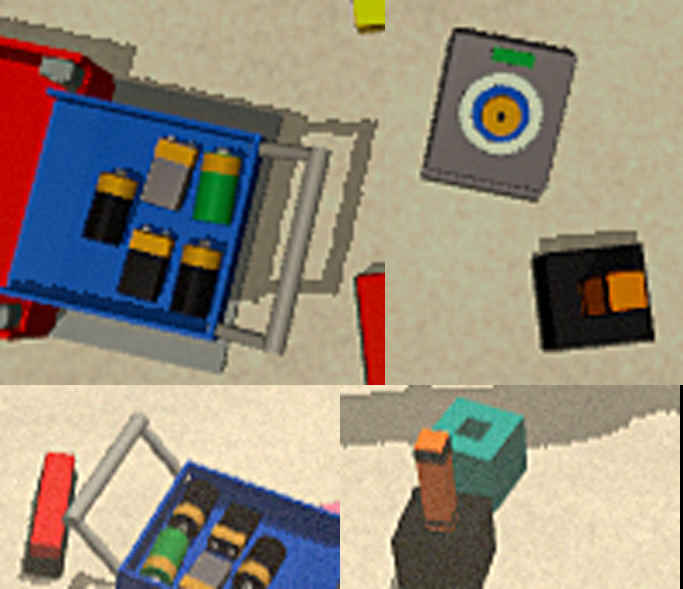

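```bash
cat > h.py <<'E'
import cv2,numpy as np,pickle
d=pickle.load(open("im0.pkl","rb"))
def ray(n,uv):
    K,T=d[n]["K"],d[n]["cam_to_world"]
    v=T[:3,:3]@np.linalg.solve(K,[uv[0],uv[1],1]);return T[:3,3],v/np.linalg.norm(v)
def onz(n,uv,z):
    o,v=ray(n,uv);return o+v*(z-o[2])/v[2]
def tri(a,b):
    (o1,v1),(o2,v2)=ray("top",a),ray("scene",b)
    A=np.stack([v1,-v2],1);s=np.linalg.lstsq(A,o2-o1,rcond=None)[0]
    p,q=o1+s[0]*v1,o2+s[1]*v2
    return (p+q)/2,np.linalg.norm(p-q)
E
python3 - <<'E'
from h import *
np.set_printoptions(precision=4,suppress=True)
T=lambda x,y:(190+x/3.5,165+y/3.5);T2=lambda x,y:(330+(x-385)/3.5,150+y/3.5)
S=lambda x,y:(330+x/3.4,140+(y-385)/3.4);S2=lambda x,y:(235+(x-340)/3.4,130+(y-385)/3.4)
print("barA(+x)",tri(T(319,150),S(72,518)),onz("top",T(319,150),.162))
print("barB",tri(T(275,350),S(138,418)),onz("top",T(275,350),.162))
def blobs(n,lo,hi,roi):
    x,y,w,h=roi;im=cv2.cvtColor(d[n]["pixels"],cv2.COLOR_RGB2HSV)[y:y+h,x:x+w]
    m=cv2.inRange(im,lo,hi);N,_,st,c=cv2.connectedComponentsWithStats(m)
    return [(st[i,4],st[i,2:4],c[i]+[x,y]) for i in range(1,N) if st[i,4]>=5]
for n,r in(("top",(340,160,45,50)),("scene",(245,190,55,50))):
    print(n,"pad",blobs(n,(8,120,90),(28,255,255),r)); print(n,"ringblue",blobs(n,(95,120,60),(125,255,255),r));print(n,"white",blobs(n,(0,0,140),(180,60,255),r));print(n,"green",blobs(n,(50,120,40),(80,255,255),r))
for n,r in(("top",(365,210,50,50)),("scene",(245,130,50,60))):
    print(n,"wand",blobs(n,(3,120,140),(22,255,255),r))
for P in [(540,255),(640,242),(653,340),(545,350)]: print("holder",onz("top",T2(*P),.066))
print("wandtop",onz("top",T2(628,291),.156), tri(T2(628,291),S2(433,441)))
for P in [(457,30),(576,52),(540,200),(423,180)]: print("reader",[onz("top",T2(*P),z)[:2] for z in(.08,.03)])
E
```

```text
barA(+x) (array([ 0.5232, -0.0027,  0.1544]), np.float64(0.002622768173741532)) [ 0.5226 -0.0046  0.162 ]
barB (array([0.3957, 0.0257, 0.1537]), np.float64(0.002046839569570861)) [0.3961 0.0237 0.162 ]
top pad [(np.int32(85), array([11, 11], dtype=int32), array([362.8941, 182.8235]))]
top ringblue [(np.int32(87), array([16, 16], dtype=int32), array([362.5862, 181.1264]))]
top white []
top green [(np.int32(49), array([13,  6], dtype=int32), array([366.2245, 166.0816]))]
scene pad [(np.int32(52), array([10,  8], dtype=int32), array([269.9423, 204.0962]))]
scene ringblue [(np.int32(11), array([5, 6], dtype=int32), array([264.1818, 206.3636])), (np.int32(8), array([4, 4], dtype=int32), array([275.75, 207.75]))]
scene white [(np.int32(146), array([18, 19], dtype=int32), array([250.1986, 198.7534])), (np.int32(719), array([28, 50], dtype=int32), array([290.541 , 212.6815])), (np.int32(20), array([ 8, 10], dtype=int32), array([261.65, 206.5 ])), (np.int32(23), array([13,  9], dtype=int32), array([276.    , 209.3043])), (np.int32(9), array([2, 8], dtype=int32), array([245.1111, 222.7778])), (np.int32(17), array([ 5, 11], dtype=int32), array([249.7647, 234.1176]))]
scene green [(np.int32(16), array([9, 5], dtype=int32), array([260.625 , 212.6875]))]
top wand []
scene wand [(np.int32(45), array([10,  7], dtype=int32), array([261.3556, 145.8889]))]
holder [ 0.4922 -0.2286  0.066 ]
holder [ 0.5003 -0.3002  0.066 ]
holder [ 0.4309 -0.306   0.066 ]
holder [ 0.4252 -0.2295  0.066 ]
wandtop [ 0.4618 -0.2699  0.156 ] (array([ 0.4614, -0.269 ,  0.1499]), np.float64(0.0045261607321531415))
reader [array([ 0.6538, -0.1729]), array([ 0.6659, -0.1781])]
reader [array([ 0.6363, -0.2578]), array([ 0.6475, -0.2674])]
reader [array([ 0.53  , -0.2279]), array([ 0.5356, -0.2359])]
reader [array([ 0.5455, -0.1457]), array([ 0.552 , -0.1494])]
```

```bash
python3 - <<'E'
from h import *
s=d["scene"]["pixels"][:,:,::-1]
c=s[180:250,235:310];c=cv2.convertScaleAbs(cv2.resize(c,None,fx=7,fy=7,interpolation=cv2.INTER_CUBIC),alpha=1.6)
cv2.imwrite("pics/reader.png",c)
E
```

```text
(no output)
```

View pics/reader.png

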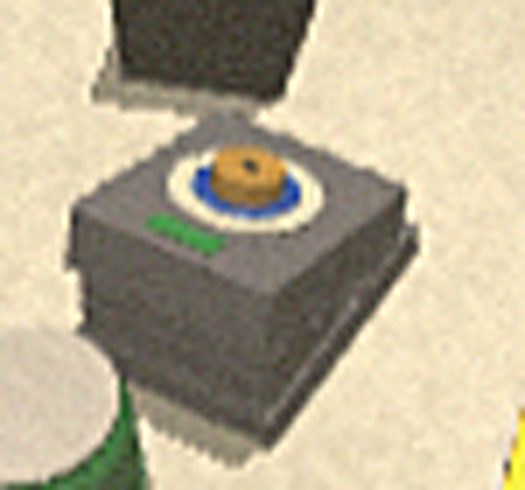

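The crop shows the reader's tall side towards the scene camera (+x world), so its face slopes towards the robot. The pad dot is at crop (250,165), which is scene pixel (270.7,203.6).

```bash
cat >> h.py <<'E'
from scipy.spatial.transform import Rotation as R
def go(target,s=None):
    "shift to target in tool axes, in units of 60 mm"
    from bench import ctrl
    s=s or ctrl.get_state();M=R.from_rotvec(s["tool_rot"]).as_matrix()
    print("tcp",s["position"].round(4),"yaw x",np.arctan2(M[1,0],M[0,0]).round(4),"zaxis",M[:,2].round(4),"units",(M.T@(np.array(target)-s["position"])/.06).round(3))
E
python3 - <<'E'
from h import *
print("pad",tri((362.9,182.95),(270.7,203.6)),onz("top",(362.9,182.95),.075))
go([.4595,.0115,.24])
# pouring edge corners from crop; expected hinge mid
T=lambda x,y:(190+x/3.5,165+y/3.5)
for P in [(48,92),(5,290)]: print("edge",onz("top",T(*P),.128)[:2])
E
```

```text
pad (array([ 0.59205869, -0.20176864,  0.07279917]), np.float64(0.0020628300907720855)) [ 0.59195252 -0.20248231  0.075     ]
tcp [ 0.2546 -0.5976  0.2357] yaw x 0.4028 zaxis [-7.0e-04  1.3e-03 -1.0e+00] units [ 7.122 -8.001 -0.061]
edge [0.56866912 0.18048631]
edge [0.43689844 0.20563335]
```

send_rows --steps '[{"turn": 0.89,"grip": 0.45},{"turn": 0.89},{"turn": 0.89},{"turn": 0.89},{"turn": 0.89},{}]'

```text
validation failed for argument at $.st...
```

```bash
python3 -c "
from h import *
go([.50,-.25,.24]);go([.4595,.0115,.24])"
```

```text
tcp [ 0.2546 -0.5976  0.2357] yaw x 0.4028 zaxis [-7.0e-04  1.3e-03 -1.0e+00] units [ 6.034 -3.727 -0.067]
tcp [ 0.2546 -0.5976  0.2357] yaw x 0.4028 zaxis [-7.0e-04  1.3e-03 -1.0e+00] units [ 7.122 -8.001 -0.061]
```

send_rows --steps '[{"tx": 0,"ty": 0,"tz": 0,"turn": 0.89,"grip": 0.45},{"tx": 0,"ty": 0,"tz": 0,"turn": 0.89,"grip": 0.45},{"tx": 0,"ty": 0,"tz": 0,"turn": 0.89,"grip": 0.45},{"tx": 0,"ty": 0,"tz": 0,"turn": 0.89,"grip": 0.45},{"tx": 0,"ty": 0,"tz": 0,"turn": 0.89,"grip": 0.45},{"tx": 0,"ty": 0,"tz": 0,"turn": 0,"grip": 0.45}]'

```text
time: 0.9
position: [0.2547, -0.5978, 0.2362]
tool_rot: [-3.123, 0.34, 0.001]
ft_force: [-0.4, -0.5, 0.2]
grip_width: 0.468
grip_force: 0.0
```

```bash
python3 -c "
from h import *
go([.50,-.25,.24]);go([.4595,.0115,.24])"
```

```text
tcp [ 0.2547 -0.5978  0.2362] yaw x -0.2171 zaxis [-4.e-04  5.e-04 -1.e+00] units [ 2.743 -6.541 -0.062]
tcp [ 0.2547 -0.5978  0.2362] yaw x -0.2171 zaxis [-4.e-04  5.e-04 -1.e+00] units [  1.145 -10.652  -0.06 ]
```

send_rows --steps '[{"tx": 0.34,"ty": -0.82,"tz": 0,"turn": 0,"grip": 0.45},{"tx": 0.34,"ty": -0.82,"tz": 0,"turn": 0,"grip": 0.45},{"tx": 0.34,"ty": -0.82,"tz": 0,"turn": 0,"grip": 0.45},{"tx": 0.34,"ty": -0.82,"tz": 0,"turn": 0,"grip": 0.45},{"tx": 0.34,"ty": -0.82,"tz": 0,"turn": 0,"grip": 0.45},{"tx": 0.34,"ty": -0.82,"tz": 0,"turn": 0,"grip": 0.45},{"tx": 0.34,"ty": -0.82,"tz": 0,"turn": 0,"grip": 0.45},{"tx": 0.34,"ty": -0.82,"tz": 0,"turn": 0,"grip": 0.45}]'

```text
time: 1.9
position: [0.5002, -0.2477, 0.2367]
tool_rot: [3.123, -0.339, 0.0]
ft_force: [0.3, -0.5, 0.1]
grip_width: 0.447
grip_force: 0.0
```

send_rows --steps '[{"tx": -0.32,"ty": -0.82,"tz": 0,"turn": 0,"grip": 0.45},{"tx": -0.32,"ty": -0.82,"tz": 0,"turn": 0,"grip": 0.45},{"tx": -0.32,"ty": -0.82,"tz": 0,"turn": 0,"grip": 0.45},{"tx": -0.32,"ty": -0.82,"tz": 0,"turn": 0,"grip": 0.45},{"tx": -0.32,"ty": -0.82,"tz": 0,"turn": 0,"grip": 0.45},{"tx": 0,"ty": 0,"tz": 0,"turn": 0,"grip": 0.45},{"tx": 0,"ty": 0,"tz": 0,"turn": 0,"grip": 0.45}]'

```text
time: 2.78
position: [0.4591, 0.0111, 0.2366]
tool_rot: [3.122, -0.34, 0.0]
ft_force: [-0.5, -0.8, 0.4]
grip_width: 0.447
grip_force: 0.0
```

```bash
python3 -c "
from h import *
go([.4595,.0115,.150])
from bench import ctrl
cv2.imwrite('pics/w1.png',cv2.convertScaleAbs(ctrl.get_image('wrist')['pixels'][:,:,::-1],alpha=1.5))"
```

```text
tcp [0.4591 0.0111 0.2366] yaw x -0.2173 zaxis [ 1.0e-04 -1.1e-03 -1.0e+00] units [ 0.005 -0.01   1.443]
```

View pics/w1.png

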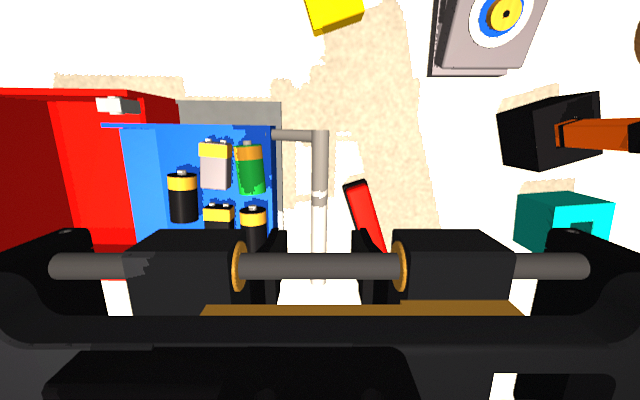

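The wrist view shows the bar vertical at column 320, midway between the fingers at 265 and 375 and parallel to them. I'll lower and grip.

send_rows --steps '[{"tx": 0,"ty": 0,"tz": 0.5,"turn": 0,"grip": 0.45},{"tx": 0,"ty": 0,"tz": 0.5,"turn": 0,"grip": 0.45},{"tx": 0,"ty": 0,"tz": 0.44,"turn": 0,"grip": 0.45},{"tx": 0,"ty": 0,"tz": 0,"turn": 0,"grip": 0.45},{"tx": 0,"ty": 0,"tz": 0,"turn": 0,"grip": 0},{"tx": 0,"ty": 0,"tz": 0,"turn": 0,"grip": 0},{"tx": 0,"ty": 0,"tz": 0,"turn": 0,"grip": 0},{"tx": 0,"ty": 0,"tz": 0,"turn": 0,"grip": 0}]' --newtons 20

```text
time: 3.82
position: [0.4594, 0.0109, 0.1509]
tool_rot: [3.121, -0.343, 0.002]
ft_force: [-0.0, -1.8, 3.3]
grip_width: 0.149
grip_force: 20.0
```

```bash
python3 -c "
import numpy as np
t=np.linspace(0,1.3,25);y=-.195*np.cos(t)+.055*np.sin(t);z=.195*np.sin(t)+.055*np.cos(t)
print(np.c_[t[1:],-np.diff(y)/.06,-np.diff(z)/.06].round(3))"
```

```text
[[ 0.054 -0.054 -0.175]
 [ 0.108 -0.064 -0.171]
 [ 0.162 -0.073 -0.168]
 [ 0.217 -0.082 -0.164]
 [ 0.271 -0.091 -0.159]
 [ 0.325 -0.099 -0.154]
 [ 0.379 -0.107 -0.148]
 [ 0.433 -0.115 -0.142]
 [ 0.488 -0.123 -0.136]
 [ 0.542 -0.13  -0.129]
 [ 0.596 -0.137 -0.122]
 [ 0.65  -0.143 -0.114]
 [ 0.704 -0.149 -0.106]
 [ 0.758 -0.155 -0.098]
 [ 0.812 -0.16  -0.089]
 [ 0.867 -0.164 -0.081]
 [ 0.921 -0.168 -0.072]
 [ 0.975 -0.172 -0.062]
 [ 1.029 -0.175 -0.053]
 [ 1.083 -0.178 -0.043]
 [ 1.138 -0.18  -0.034]
 [ 1.192 -0.181 -0.024]
 [ 1.246 -0.182 -0.014]
 [ 1.3   -0.183 -0.004]]
```

send_rows --steps '[{"tx": 0,"ty": -0.054,"tz": -0.175,"turn": 0,"grip": 0},{"tx": 0,"ty": -0.064,"tz": -0.171,"turn": 0,"grip": 0},{"tx": 0,"ty": -0.073,"tz": -0.168,"turn": 0,"grip": 0},{"tx": 0,"ty": -0.082,"tz": -0.164,"turn": 0,"grip": 0},{"tx": 0,"ty": -0.091,"tz": -0.159,"turn": 0,"grip": 0},{"tx": 0,"ty": -0.099,"tz": -0.154,"turn": 0,"grip": 0},{"tx": 0,"ty": -0.107,"tz": -0.148,"turn": 0,"grip": 0},{"tx": 0,"ty": -0.115,"tz": -0.142,"turn": 0,"grip": 0},{"tx": 0,"ty": -0.123,"tz": -0.136,"turn": 0,"grip": 0},{"tx": 0,"ty": -0.13,"tz": -0.129,"turn": 0,"grip": 0},{"tx": 0,"ty": -0.137,"tz": -0.122,"turn": 0,"grip": 0},{"tx": 0,"ty": -0.143,"tz": -0.114,"turn": 0,"grip": 0}]'

```text
time: 5.32
position: [0.4756, 0.0793, 0.2595]
tool_rot: [3.116, -0.347, 0.004]
ft_force: [-0.2, -9.8, 8.6]
grip_width: 0.147
grip_force: 20.0
```

send_rows --steps '[{"tx": 0,"ty": -0.149,"tz": -0.106,"turn": 0,"grip": 0},{"tx": 0,"ty": -0.155,"tz": -0.098,"turn": 0,"grip": 0},{"tx": 0,"ty": -0.16,"tz": -0.089,"turn": 0,"grip": 0},{"tx": 0,"ty": -0.164,"tz": -0.081,"turn": 0,"grip": 0},{"tx": 0,"ty": -0.168,"tz": -0.072,"turn": 0,"grip": 0},{"tx": 0,"ty": -0.172,"tz": -0.062,"turn": 0,"grip": 0},{"tx": 0,"ty": -0.175,"tz": -0.053,"turn": 0,"grip": 0},{"tx": 0,"ty": -0.178,"tz": -0.043,"turn": 0,"grip": 0},{"tx": 0,"ty": -0.18,"tz": -0.034,"turn": 0,"grip": 0},{"tx": 0,"ty": -0.181,"tz": -0.024,"turn": 0,"grip": 0},{"tx": 0,"ty": -0.182,"tz": -0.014,"turn": 0,"grip": 0},{"tx": 0,"ty": 0,"tz": 0,"turn": 0,"grip": 0}]'

```text
time: 6.82
position: [0.5016, 0.1924, 0.2995]
tool_rot: [-3.122, 0.343, -0.01]
ft_force: [5.4, -2.4, 2.5]
grip_width: 0.154
grip_force: 20.0
```

send_rows --steps '[{"tx": 0,"ty": 0,"tz": 0,"turn": 0,"grip": 0},{"tx": 0,"ty": 0,"tz": 0,"turn": 0,"grip": 0},{"tx": 0,"ty": 0,"tz": 0,"turn": 0,"grip": 0},{"tx": 0,"ty": 0,"tz": 0,"turn": 0,"grip": 0},{"tx": 0,"ty": 0,"tz": 0,"turn": 0,"grip": 0},{"tx": 0,"ty": 0,"tz": 0,"turn": 0,"grip": 0}]'

```text
time: 7.58
position: [0.5015, 0.1917, 0.2995]
tool_rot: [-3.122, 0.345, -0.009]
ft_force: [5.5, -1.9, 1.2]
grip_width: 0.155
grip_force: 20.0
```

```bash
python3 -c "
from h import *
from bench import ctrl
s=ctrl.get_state();p=s['position']+[0,0,.005]
h=np.array([.502,.202,.1]);y=(p-h)[:2]@[.217,.976];z=p[2]-.1
print(p,np.hypot(y,z),'theta',np.arctan2(z,-y)-np.arctan2(.055,.195))
a=ctrl.get_image('scene')['pixels'];b=ctrl.get_image('top')['pixels']
f=lambda i,x,y:cv2.resize(i[y:y+130,x:x+130,::-1],(390,390),interpolation=cv2.INTER_CUBIC)
cv2.imwrite('pics/tip.png',cv2.convertScaleAbs(np.hstack([f(a,380,140),f(b,110,150)]),alpha=1.6))"
```

```text
[0.50145702 0.19167326 0.30446528] 0.2047193817969942 theta 1.2460575729698433
```

View pics/tip.png

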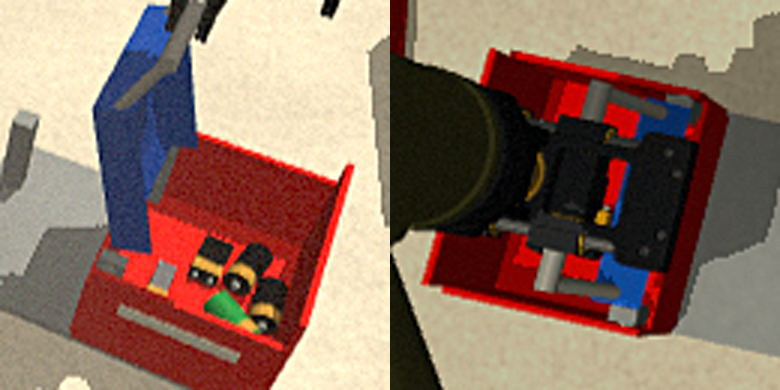

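In the scene crop all five batteries are in the bin: one grey, three black and one green, around (150-285, 245-320). Now I'll bring the tray down along the reversed arc.

send_rows --steps '[{"tx": 0,"ty": 0.182,"tz": 0.014,"turn": 0,"grip": 0},{"tx": 0,"ty": 0.181,"tz": 0.024,"turn": 0,"grip": 0},{"tx": 0,"ty": 0.18,"tz": 0.034,"turn": 0,"grip": 0},{"tx": 0,"ty": 0.178,"tz": 0.043,"turn": 0,"grip": 0},{"tx": 0,"ty": 0.175,"tz": 0.053,"turn": 0,"grip": 0},{"tx": 0,"ty": 0.172,"tz": 0.062,"turn": 0,"grip": 0},{"tx": 0,"ty": 0.168,"tz": 0.072,"turn": 0,"grip": 0},{"tx": 0,"ty": 0.164,"tz": 0.081,"turn": 0,"grip": 0},{"tx": 0,"ty": 0.16,"tz": 0.089,"turn": 0,"grip": 0},{"tx": 0,"ty": 0.155,"tz": 0.098,"turn": 0,"grip": 0},{"tx": 0,"ty": 0.149,"tz": 0.106,"turn": 0,"grip": 0}]'

```text
time: 9.05
position: [0.4746, 0.0828, 0.2565]
tool_rot: [-3.123, 0.342, 0.001]
ft_force: [3.1, -1.1, 1.0]
grip_width: 0.146
grip_force: 20.0
```

send_rows --steps '[{"tx": 0,"ty": 0.143,"tz": 0.114,"turn": 0,"grip": 0},{"tx": 0,"ty": 0.137,"tz": 0.122,"turn": 0,"grip": 0},{"tx": 0,"ty": 0.13,"tz": 0.129,"turn": 0,"grip": 0},{"tx": 0,"ty": 0.123,"tz": 0.136,"turn": 0,"grip": 0},{"tx": 0,"ty": 0.115,"tz": 0.142,"turn": 0,"grip": 0},{"tx": 0,"ty": 0.107,"tz": 0.148,"turn": 0,"grip": 0},{"tx": 0,"ty": 0.099,"tz": 0.154,"turn": 0,"grip": 0},{"tx": 0,"ty": 0.091,"tz": 0.159,"turn": 0,"grip": 0},{"tx": 0,"ty": 0.082,"tz": 0.164,"turn": 0,"grip": 0},{"tx": 0,"ty": 0.073,"tz": 0.168,"turn": 0,"grip": 0},{"tx": 0,"ty": 0.064,"tz": 0.171,"turn": 0,"grip": 0},{"tx": 0,"ty": 0.054,"tz": 0.165,"turn": 0,"grip": 0}]'

```text
time: 10.55
position: [0.4579, 0.0123, 0.1496]
tool_rot: [-3.122, 0.342, 0.004]
ft_force: [-3.6, 4.5, -2.5]
grip_width: 0.151
grip_force: 20.0
```

send_rows --steps '[{"tx": 0,"ty": 0,"tz": 0,"turn": 0,"grip": 0},{"tx": 0,"ty": 0,"tz": 0,"turn": 0,"grip": 0},{"tx": 0,"ty": 0,"tz": 0,"turn": 0,"grip": 0.45},{"tx": 0,"ty": 0,"tz": 0,"turn": 0,"grip": 0.45},{"tx": 0,"ty": 0,"tz": 0,"turn": 0,"grip": 0.45},{"tx": 0,"ty": 0,"tz": 0,"turn": 0,"grip": 0.45},{"tx": 0,"ty": 0,"tz": -0.5,"turn": 0,"grip": 0.45},{"tx": 0,"ty": 0,"tz": -0.5,"turn": 0,"grip": 0.45},{"tx": 0,"ty": 0,"tz": -0.8,"turn": 0,"grip": 0.45},{"tx": 0,"ty": 0,"tz": 0,"turn": 0,"grip": 0.6}]'

```text
time: 11.8
position: [0.4615, 0.0118, 0.2627]
tool_rot: [3.123, -0.343, 0.012]
ft_force: [1.0, -0.4, -0.7]
grip_width: 0.497
grip_force: 0.0
```

send_rows --steps '[{"tx": 0,"ty": 0,"tz": 0,"turn": -0.7,"grip": 0.6},{"tx": 0,"ty": 0,"tz": 0,"turn": -0.7,"grip": 0.6},{"tx": 0,"ty": 0,"tz": 0,"turn": -0.65,"grip": 0.6},{"tx": 0,"ty": 0,"tz": 0,"turn": 0,"grip": 0.6}]'

```text
time: 12.3
position: [0.4587, 0.0117, 0.258]
tool_rot: [3.14, 0.105, -0.001]
ft_force: [-0.2, -0.8, 0.7]
grip_width: 0.599
grip_force: 0.0
```

```bash
python3 -c "
from h import *
go([.462,-.268,.25])"
```

```text
tcp [0.4587 0.0117 0.258 ] yaw x 0.0668 zaxis [-9.e-04 -2.e-04 -1.e+00] units [-0.257  4.655  0.134]
```

send_rows --steps '[{"tx": -0.04,"ty": 0.77,"tz": 0,"turn": 0,"grip": 0.6},{"tx": -0.04,"ty": 0.77,"tz": 0,"turn": 0,"grip": 0.6},{"tx": -0.04,"ty": 0.78,"tz": 0,"turn": 0,"grip": 0.6},{"tx": -0.04,"ty": 0.78,"tz": 0,"turn": 0,"grip": 0.6},{"tx": -0.05,"ty": 0.78,"tz": 0,"turn": 0,"grip": 0.6},{"tx": -0.05,"ty": 0.78,"tz": 0,"turn": 0,"grip": 0.6},{"tx": 0,"ty": 0,"tz": 0,"turn": 0,"grip": 0.6},{"tx": 0,"ty": 0,"tz": 0,"turn": 0,"grip": 0.6}]'

```text
time: 13.3
position: [0.4624, -0.2675, 0.2582]
tool_rot: [-3.139, -0.105, 0.001]
ft_force: [0.3, 0.2, -0.0]
grip_width: 0.601
grip_force: 0.0
```

```bash
python3 -c "
from h import *
from bench import ctrl
go([.462,-.268,.113])
w=ctrl.get_image('wrist')['pixels'];t=ctrl.get_image('top')['pixels']
a=cv2.convertScaleAbs(w[0:300,170:470,::-1],alpha=1.2)
b=cv2.convertScaleAbs(cv2.resize(t[150:275,120:310,::-1],None,fx=2.4,fy=2.4),alpha=1.6)
cv2.imwrite('pics/w2.png',np.hstack([a,b]))"
```

```text
tcp [ 0.4624 -0.2675  0.2582] yaw x 0.0669 zaxis [-6.0e-04  1.1e-03 -1.0e+00] units [-0.006  0.011  2.42 ]
```

View pics/w2.png

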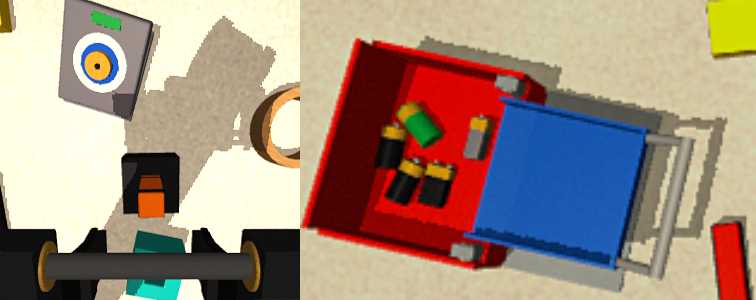

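The wrist crop shows the wand square to the fingers at column 150, midway between them. The top crop shows the tray level and all five batteries in the bin. I'll descend and grip.

send_rows --steps '[{"tx": 0,"ty": 0,"tz": 0.5,"turn": 0,"grip": 0.6},{"tx": 0,"ty": 0,"tz": 0.5,"turn": 0,"grip": 0.6},{"tx": 0,"ty": 0,"tz": 0.5,"turn": 0,"grip": 0.6},{"tx": 0,"ty": 0,"tz": 0.5,"turn": 0,"grip": 0.6},{"tx": 0,"ty": 0,"tz": 0.42,"turn": 0,"grip": 0.6},{"tx": 0,"ty": 0,"tz": 0,"turn": 0,"grip": 0.6},{"tx": 0,"ty": 0,"tz": 0,"turn": 0,"grip": 0},{"tx": 0,"ty": 0,"tz": 0,"turn": 0,"grip": 0},{"tx": 0,"ty": 0,"tz": 0,"turn": 0,"grip": 0},{"tx": 0,"ty": 0,"tz": 0,"turn": 0,"grip": 0}]' --newtons 12

```text
time: 14.65
position: [0.4627, -0.2684, 0.1142]
tool_rot: [3.139, 0.106, 0.001]
ft_force: [-0.1, -0.4, 1.8]
grip_width: 0.28
grip_force: 12.0
```

```bash
python3 -c "
from h import *
from bench import ctrl
# wrist+top triangulation of the pad at the previous pose
i=ctrl.get_image('wrist')
M=np.eye(4);M[:3,:3]=R.from_rotvec([-3.139,-.105,.001]).as_matrix();M[:3,3]=[.4624,-.2675,.2582]
d['scene']=dict(K=i['K'],cam_to_world=M@i['T_tool_cam'])
print(tri((362.9,182.95),(267.5,66.8)))
go([.462,-.268,.148])"
```

```text
(array([ 0.59168383, -0.20283035,  0.07224125]), np.float64(0.0014883526687967834))
tcp [ 0.4627 -0.2684  0.1142] yaw x 0.0676 zaxis [ 9.e-04 -7.e-04 -1.e+00] units [-0.011 -0.007 -0.564]
```

send_rows --steps '[{"tx": 0,"ty": 0,"tz": -0.2,"turn": 0,"grip": 0},{"tx": 0,"ty": 0,"tz": -0.2,"turn": 0,"grip": 0},{"tx": 0,"ty": 0,"tz": -0.2,"turn": 0,"grip": 0},{"tx": 0,"ty": 0,"tz": 0,"turn": 0,"grip": 0},{"tx": -0.06,"ty": 0,"tz": 0,"turn": 0,"grip": 0},{"tx": -0.06,"ty": 0,"tz": 0,"turn": 0,"grip": 0},{"tx": -0.06,"ty": 0,"tz": 0,"turn": 0,"grip": 0},{"tx": -0.06,"ty": 0,"tz": 0,"turn": 0,"grip": 0},{"tx": -0.06,"ty": 0,"tz": 0,"turn": 0,"grip": 0}]' --newtons 10

```text
time: 15.82
position: [0.4445, -0.2691, 0.1495]
tool_rot: [-3.14, -0.107, -0.001]
ft_force: [2.3, 0.4, -1.6]
grip_width: 0.277
grip_force: 10.0
```

send_rows --steps '[{"tx": -0.06,"ty": 0,"tz": 0,"turn": 0,"grip": 0},{"tx": -0.06,"ty": 0,"tz": 0,"turn": 0,"grip": 0},{"tx": -0.06,"ty": 0,"tz": 0,"turn": 0,"grip": 0},{"tx": -0.06,"ty": 0,"tz": 0,"turn": 0,"grip": 0},{"tx": -0.06,"ty": 0,"tz": 0,"turn": 0,"grip": 0},{"tx": -0.06,"ty": 0,"tz": 0,"turn": 0,"grip": 0},{"tx": -0.05,"ty": 0,"tz": 0,"turn": 0,"grip": 0},{"tx": 0,"ty": 0,"tz": 0,"turn": 0,"grip": 0}]'

```text
time: 16.82
position: [0.4194, -0.2713, 0.1497]
tool_rot: [3.14, 0.106, -0.001]
ft_force: [1.9, -0.3, -1.2]
grip_width: 0.272
grip_force: 10.0
```

```bash
python3 -c "
from h import *
go([.462,-.268,.148])
from bench import ctrl
a=ctrl.get_image('scene')['pixels'];w=ctrl.get_image('wrist')['pixels']
c=cv2.resize(a[110:200,225:315,::-1],(400,400),interpolation=cv2.INTER_CUBIC)
cv2.imwrite('pics/tilt.png',np.hstack([cv2.convertScaleAbs(c,alpha=1.7),w[0:400,120:520,::-1]]))"
```

```text
tcp [ 0.4194 -0.2713  0.1497] yaw x 0.0674 zaxis [-5.e-04 -3.e-04 -1.e+00] units [ 0.711 -0.007  0.028]
```

View pics/tilt.png

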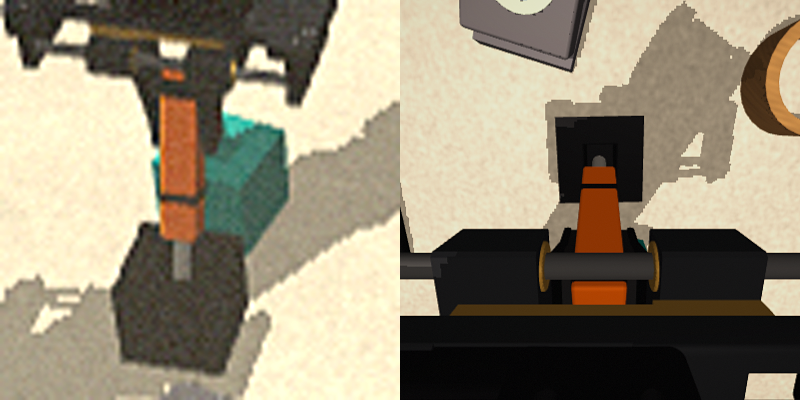

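The wrist view shows the wand tilted with its tip in the well, grip bottom at about (600,167) and tip shaft at (600,160). I'll lift it clear and measure the tilt.

send_rows --steps '[{"tx": 0.05,"ty": 0,"tz": 0,"turn": 0,"grip": 0},{"tx": 0,"ty": 0,"tz": 0,"turn": 0,"grip": 0},{"tx": 0,"ty": 0,"tz": -0.3,"turn": 0,"grip": 0},{"tx": 0,"ty": 0,"tz": -0.5,"turn": 0,"grip": 0},{"tx": 0,"ty": 0,"tz": -0.5,"turn": 0,"grip": 0},{"tx": 0,"ty": 0,"tz": 0,"turn": 0,"grip": 0},{"tx": 0,"ty": 0,"tz": 0,"turn": 0,"grip": 0}]' --newtons 25

```text
time: 17.8
position: [0.4225, -0.2708, 0.2272]
tool_rot: [-3.14, -0.106, 0.001]
ft_force: [-1.1, 0.4, -1.7]
grip_width: 0.274
grip_force: 25.0
```

```bash
python3 -c "
from h import *
go([.462,-.268,.148])
from bench import ctrl
pickle.dump(ctrl.get_image('wrist'),open('wr.pkl','wb'))
n=ctrl.get_image('scene');pickle.dump(n,open('sc.pkl','wb'));a=n['pixels']
w=pickle.load(open('wr.pkl','rb'))['pixels']
c=cv2.resize(a[90:190,225:325,::-1],(400,400),interpolation=cv2.INTER_CUBIC)
g=cv2.resize(w[90:230,250:390,::-1],(400,400),interpolation=cv2.INTER_CUBIC)
cv2.imwrite('pics/tilt2.png',np.hstack([cv2.convertScaleAbs(c,alpha=1.7),cv2.convertScaleAbs(g,alpha=1.5)]))"
```

```text
tcp [ 0.4225 -0.2708  0.2272] yaw x 0.0676 zaxis [-6.e-04  1.e-04 -1.e+00] units [ 6.61e-01 -1.00e-03  1.32e+00]
```

View pics/tilt2.png

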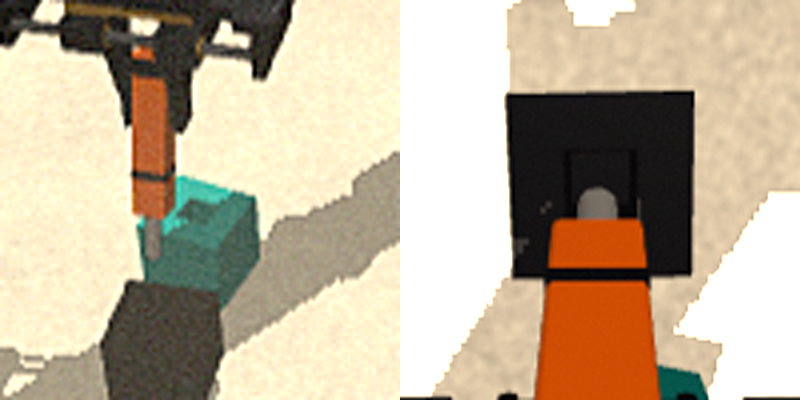

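```bash
python3 -c "
from h import *
from bench import ctrl
i=pickle.load(open('wr.pkl','rb'));s=ctrl.get_state()
C=np.linalg.inv(i['T_tool_cam'])
def px(p):
    q=i['K']@(C@np.r_[p,1])[:3];return q[:2]/q[2]
for th in np.radians([16,18,20,22,24,26]):
  for sl in(0,-4):
    ax=np.array([np.sin(th),0,np.cos(th)]);e=np.array([np.cos(th),0,-np.sin(th)]);g=np.array([0,0,-.005])+sl/1000*ax
    cen=g+.106*ax; rows=min(px(cen+.006*np.array([np.cos(f),0,np.sin(f)]))[1] for f in np.linspace(0,6.28,90))
    cor=g+.076*ax+.012*e
    q=[px(cor+[0,k,0])[0] for k in(-.012,.012)]
    print(np.degrees(th),sl,'tip row %.1f (155.5) corner row %.1f (166.7) width %.1f (31.5)'%(rows,px(cor)[1],abs(q[1]-q[0])))
M=np.eye(4);M[:3,:3]=R.from_rotvec(s['tool_rot']).as_matrix();M[:3,3]=s['position'];
d['top']=dict(K=i['K'],cam_to_world=M@i['T_tool_cam'])
p,err=tri((319.3,156.5),(263.3,154.2));q=(np.linalg.inv(M)@np.r_[p,1])[:3];print('tip tool',q,err,np.degrees(np.arctan2(q[0],q[2]+.005)),np.hypot(q[0],q[2]+.005))
"
```

```text
16.0 0 tip row 167.3 (155.5) corner row 176.7 (166.7) width 31.4 (31.5)
16.0 -4 tip row 169.2 (155.5) corner row 179.0 (166.7) width 31.9 (31.5)
18.0 0 tip row 163.4 (155.5) corner row 173.8 (166.7) width 31.7 (31.5)
18.0 -4 tip row 165.4 (155.5) corner row 176.3 (166.7) width 32.2 (31.5)
20.0 0 tip row 159.5 (155.5) corner row 171.0 (166.7) width 32.0 (31.5)
20.0 -4 tip row 161.6 (155.5) corner row 173.6 (166.7) width 32.5 (31.5)
22.0 0 tip row 155.6 (155.5) corner row 168.1 (166.7) width 32.2 (31.5)
22.0 -4 tip row 157.9 (155.5) corner row 170.9 (166.7) width 32.7 (31.5)
24.000000000000004 0 tip row 151.7 (155.5) corner row 165.3 (166.7) width 32.5 (31.5)
24.000000000000004 -4 tip row 154.1 (155.5) corner row 168.2 (166.7) width 33.0 (31.5)
26.0 0 tip row 147.8 (155.5) corner row 162.5 (166.7) width 32.9 (31.5)
26.0 -4 tip row 150.3 (155.5) corner row 165.6 (166.7) width 33.4 (31.5)
tip tool [ 0.04355742 -0.00095534  0.10194266] 0.002879845205835322 22.16091552302615 0.11547286284516808
```

send_rows --steps '[{"tx": 0,"ty": 0,"tz": 0,"turn": 0.7,"grip": 0},{"tx": 0,"ty": 0,"tz": 0,"turn": 0.7,"grip": 0},{"tx": 0,"ty": 0,"tz": 0,"turn": 0.7,"grip": 0},{"tx": 0,"ty": 0,"tz": 0,"turn": 0,"grip": 0}]'

```text
time: 18.4
position: [0.4224, -0.2706, 0.2265]
tool_rot: [-3.121, 0.352, 0.003]
ft_force: [0.3, 0.6, -0.5]
grip_width: 0.274
grip_force: 25.0
```

```bash
cat >> h.py <<'E'
def pad(h,pp=(.592,-.2023,.0735),tip=(.0423,0,.100),psi=-.225):
    n=np.array([-.3746*np.cos(psi),-.3746*np.sin(psi),.9272])
    from bench import ctrl
    s=ctrl.get_state();M=R.from_rotvec(s["tool_rot"]).as_matrix()
    tw=s["position"]+M@np.array(tip); print("tip",tw.round(4),"height over pad mm",((tw-pp)@n*1000).round(1))
    go(np.array(pp)+h*n-M@np.array(tip),s)
E
python3 -c "
from h import *
pad(.03)"
```

```text
tip [ 0.4634 -0.2799  0.1264] height over pad mm 89.5
tcp [ 0.4224 -0.2706  0.2265] yaw x -0.2244 zaxis [-0.0017  0.001  -1.    ] units [ 1.615 -1.738  0.416]
```

send_rows --steps '[{"tx": 0.4,"ty": -0.43,"tz": 0,"turn": 0,"grip": 0},{"tx": 0.4,"ty": -0.43,"tz": 0,"turn": 0,"grip": 0},{"tx": 0.4,"ty": -0.44,"tz": 0,"turn": 0,"grip": 0},{"tx": 0.41,"ty": -0.44,"tz": 0,"turn": 0,"grip": 0},{"tx": 0,"ty": 0,"tz": 0.4,"turn": 0,"grip": 0},{"tx": 0,"ty": 0,"tz": 0,"turn": 0,"grip": 0},{"tx": 0,"ty": 0,"tz": 0,"turn": 0,"grip": 0}]'

```text
time: 19.27
position: [0.5401, -0.1914, 0.2038]
tool_rot: [3.121, -0.354, -0.0]
ft_force: [0.8, 0.7, -0.9]
grip_width: 0.273
grip_force: 25.0
```

```bash
python3 -c "
from h import *
pad(.01)
from bench import ctrl
a=ctrl.get_image('scene')['pixels'];i=ctrl.get_image('wrist');w=i['pixels'];b=ctrl.get_image('top')['pixels']
c=cv2.resize(a[150:230,230:310,::-1],(400,400),interpolation=cv2.INTER_CUBIC)
g=cv2.resize(w[80:220,250:390,::-1],(400,400),interpolation=cv2.INTER_CUBIC)
cv2.imwrite('pics/over.png',np.hstack([cv2.convertScaleAbs(c,alpha=1.7),cv2.convertScaleAbs(g,alpha=1.3)]))"
```

```text
tip [ 0.5813 -0.2009  0.1037] height over pad mm 32.1
tcp [ 0.5401 -0.1914  0.2038] yaw x -0.2258 zaxis [-3.e-04 -2.e-04 -1.e+00] units [ 0.117 -0.017  0.349]
```

View pics/over.png

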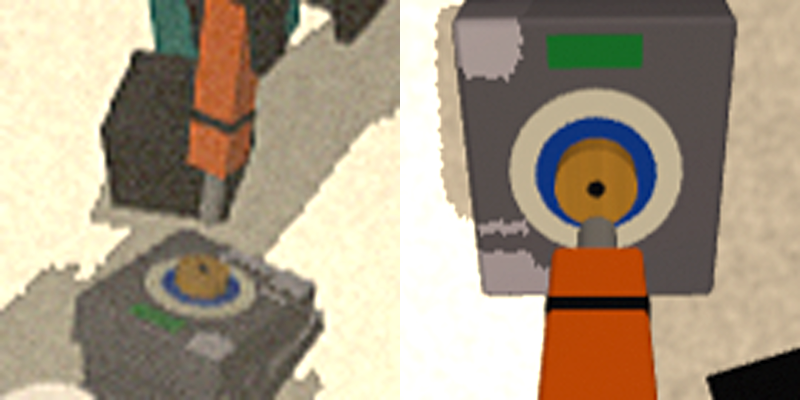

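The tip at crop column 197 lines up with the dot at (196,188), and the reader is square to the view. I'll check the dot's ray, then approach.

```bash
python3 -c "
from h import *
from bench import ctrl
i=pickle.load(open('wr.pkl','rb'));s=ctrl.get_state()
M=np.eye(4);M[:3,:3]=R.from_rotvec(s['tool_rot']).as_matrix();M[:3,3]=s['position'];T=M@i['T_tool_cam']
d['w']=dict(K=i['K'],cam_to_world=T)
for z in(.072,.075):print(onz('w',(318.6,145.8),z))
d['scene']=d['w'];print(tri((362.9,182.95),(318.6,145.8)))
"
```

```text
[ 0.59098245 -0.20278239  0.072     ]
[ 0.59115856 -0.20282141  0.075     ]
(array([ 0.59145122, -0.20254452,  0.076785  ]), np.float64(0.0007079943255991169))
```

send_rows --steps '[{"tx": 0.06,"ty": 0,"tz": 0.17,"turn": 0,"grip": 0},{"tx": 0.06,"ty": 0,"tz": 0.17,"turn": 0,"grip": 0},{"tx": 0,"ty": 0,"tz": 0,"turn": 0,"grip": 0},{"tx": 0,"ty": 0,"tz": 0,"turn": 0,"grip": 0}]'

```text
time: 19.92
position: [0.5474, -0.1923, 0.1829]
tool_rot: [-3.122, 0.353, 0.001]
ft_force: [-0.7, 0.2, -1.3]
grip_width: 0.272
grip_force: 25.0
```

```bash
python3 -c "
from h import *
pad(.0)"
```

```text
tip [ 0.5886 -0.2017  0.0829] height over pad mm 10.0
tcp [ 0.5474 -0.1923  0.1829] yaw x -0.2254 zaxis [-4.e-04  2.e-04 -1.e+00] units [ 0.058 -0.003  0.157]
```

send_rows --steps '[{"tx": 0.025,"ty": 0,"tz": 0.06,"turn": 0,"grip": 0},{"tx": 0.025,"ty": 0,"tz": 0.06,"turn": 0,"grip": 0},{"tx": 0,"ty": 0,"tz": 0,"turn": 0,"grip": 0},{"tx": 0,"ty": 0,"tz": 0,"turn": 0,"grip": 0}]'

```text
time: 20.42
position: [0.5504, -0.193, 0.1762]
tool_rot: [3.121, -0.353, 0.0]
ft_force: [-0.6, 0.8, 1.2]
grip_width: 0.275
grip_force: 25.0
```

send_rows --steps '[{"tx": 0.012,"ty": 0,"tz": 0.03,"turn": 0,"grip": 0},{"tx": 0,"ty": 0,"tz": 0,"turn": 0,"grip": 0},{"tx": 0,"ty": 0,"tz": 0,"turn": 0,"grip": 0}]'

```text
time: 20.8
position: [0.5511, -0.1932, 0.1743]
tool_rot: [3.121, -0.353, 0.0]
ft_force: [-0.9, -0.2, 2.9]
grip_width: 0.275
grip_force: 25.0
```

send_rows --steps '[{"tx": 0.012,"ty": 0,"tz": 0.03,"turn": 0,"grip": 0},{"tx": 0,"ty": 0,"tz": 0,"turn": 0,"grip": 0},{"tx": 0,"ty": 0,"tz": 0,"turn": 0,"grip": 0}]'

```text
time: 21.18
position: [0.5518, -0.1933, 0.1725]
tool_rot: [3.121, -0.353, 0.0]
ft_force: [-1.3, 0.5, 2.0]
grip_width: 0.275
grip_force: 25.0
```

```bash
python3 -c "
from h import *
pad(-.005)"
```

```text
tip [ 0.5931 -0.2028  0.0725] height over pad mm -1.3
tcp [ 0.5518 -0.1933  0.1725] yaw x -0.2255 zaxis [ 2.e-04 -2.e-04 -1.e+00] units [ 0.012 -0.004  0.061]
```

```bash
cat >> h.py <<'E'
def force(n=16):
    from bench import ctrl
    f=[]
    for _ in range(n): im=ctrl.get_image("scene");f.append(ctrl.get_state()["ft_force"])
    print("mean F",np.mean(f,0).round(2),"sd",np.std(f,0).round(2)); return im["pixels"]
E
python3 -c "
from h import *
force()"
```

```text
mean F [-1.09  0.48  3.3 ] sd [0.64 0.49 0.5 ]
```

send_rows --steps '[{"tx": 0.012,"ty": 0,"tz": 0.03,"turn": 0,"grip": 0},{"tx": 0,"ty": 0,"tz": 0,"turn": 0,"grip": 0},{"tx": 0,"ty": 0,"tz": 0,"turn": 0,"grip": 0}]'

```text
time: 22.35
position: [0.5525, -0.1935, 0.1707]
tool_rot: [3.122, -0.354, 0.0]
ft_force: [-2.1, -0.4, 4.7]
grip_width: 0.271
grip_force: 25.0
```

```bash
python3 -c "
from h import *
a=force(); pad(0)
from bench import ctrl
w=ctrl.get_image('wrist')['pixels']
c=cv2.resize(a[170:240,235:305,::-1],(400,400),interpolation=cv2.INTER_CUBIC)
g=cv2.resize(w[80:220,250:390,::-1],(400,400),interpolation=cv2.INTER_CUBIC)
cv2.imwrite('pics/press.png',np.hstack([cv2.convertScaleAbs(c,alpha=1.7),cv2.convertScaleAbs(g,alpha=1.3)]))"
```

```text
mean F [-1.24  0.53  4.59] sd [0.43 0.57 0.33]
tip [ 0.5937 -0.203   0.0706] height over pad mm -3.4
tcp [ 0.5525 -0.1935  0.1706] yaw x -0.2255 zaxis [ 2.e-04 -1.e-04 -1.e+00] units [-0.031 -0.005 -0.049]
```

View pics/press.png

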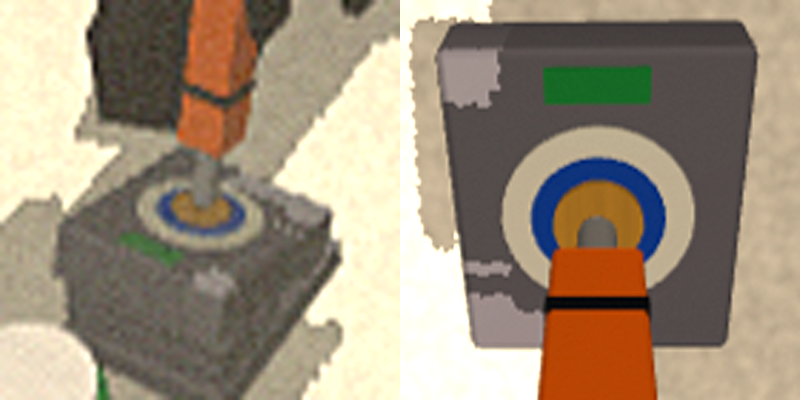

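The tip sits on the pad centre, square to the face, with the pad clearly pushed in. The force is about 6 N, or roughly 6.5 mm. I'll back off about 1.3 mm to reach mid travel.

send_rows --steps '[{"tx": -0.008,"ty": 0,"tz": -0.02,"turn": 0,"grip": 0},{"tx": 0,"ty": 0,"tz": 0,"turn": 0,"grip": 0},{"tx": 0,"ty": 0,"tz": 0,"turn": 0,"grip": 0},{"tx": 0,"ty": 0,"tz": 0,"turn": 0,"grip": 0},{"tx": 0,"ty": 0,"tz": 0,"turn": 0,"grip": 0},{"tx": 0,"ty": 0,"tz": 0,"turn": 0,"grip": 0},{"tx": 0,"ty": 0,"tz": 0,"turn": 0,"grip": 0}]'

```text
time: 24.08
position: [0.552, -0.1934, 0.1718]
tool_rot: [3.122, -0.353, 0.0]
ft_force: [-0.6, 0.4, 3.1]
grip_width: 0.274
grip_force: 25.0
```

```bash
python3 -c "
from h import *
force();pad(0)
from bench import ctrl
s=ctrl.get_state();print(s['time'],s['grip_force']);print(ctrl.close_job())"
```

```text
mean F [-0.42  0.18  4.12] sd [0.57 0.42 0.45]
tip [ 0.5932 -0.2029  0.0717] height over pad mm -2.1
tcp [ 0.552  -0.1934  0.1717] yaw x -0.2256 zaxis [-0.e+00 -1.e-04 -1.e+00] units [-0.021 -0.005 -0.029]
24.875 24.99995034886524
the job is handed in; nothing more can be done
None
```

The job is handed in at about 25 s: all five batteries are in the red bin, the tray is back down level, and the wand is held square on the pad at an estimated 5 mm in. The hand-in call gave no verdict.

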